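Draw the membrane plate from the staining box and present it

ROBOT

A 7-joint arm with a two-finger parallel gripper is mounted at the origin on the work surface. World frame = base frame: x ahead of the robot, y to its left, z up, the work surface at z = 0. Lengths are in m, angles in degrees, forces in N, time in s.
With the tool pointing down it reaches from about 0.4 to 0.85 m from the base axis. Payload 4.5 kg.
Tool frame: the origin (TCP) lies between the finger pads; the fingertips stand 14 mm ahead of it and the grasp point (between the pads) lies 5 mm behind it; z points along the fingers, y is the direction in which the jaws open and shut (so a half turn about z gives the same grasp; the last joint's range is limited). The gripper opens to 88 mm and grips with 3 to 60 N. Pads are 18 mm wide; open, the fingers measure 123 mm over their backs; the gripper's body (75 mm by 187 mm) begins 45 mm behind the grasp point.
Start: joints at [-63.151, 39.483, -11.15, 89.685, 9.013, 51.709, -12.324], TCP at [0.263, 0.567, 0.227] pointing down, gripper open.
Joint ranges: [-172.22, 172.22], [-26.19, 119.32], [-84.43, 86.54], [7.71, 146.69], [-57.33, 237.33], [2.42, 119.75], [-152.13, 152.13]. Speed limits (degrees/s): [147.25, 147.25, 180, 180, 180, 180, 180].

INTERFACE

Orientations are given as a 3x3 rotation matrix whose columns are the frame's x, y, z axes.
In Python, from plant import * gives the robot as it stands. The module is installed in compiled form; this text tells all that it offers.
- The arm moves only by the shell command python3 -m crank 'ROWS' [FORCE]. ROWS is JSON, a list of rows, each a list of 7 numbers: the shift along the tool's x, y, z in m, then the turn, a rotation vector about the tool's x, y, z in rad, then the closure, from -1 (fully open) to 1 (shut), so that 0 is half open. In form: [[dx, dy, dz, wx, wy, wz, fingers], ...]. A call has 1 to 20 rows; each row shifts and turns the commanded pose from where the row before left it, along the tool's axes as they then stand; what a row does not reach is not made up. A row lasts 1/10 s, in which the tool goes at most 50 mm and 8.59 degrees, less where a joint would pass 70% of its speed; a pose out of reach is approached as far as the arm can. A call with a gripper value outside its range is refused whole. The fingers move at their own pace and stop on an object; FORCE is the grip in N (left out, the last holds). Time passes only in rows, so rows that do not move let the fingers close. It gives the time, the measured TCP pose, the force and the opening at its end, in the units of the state.
- get_obs(): the state, without advancing time (a new reading comes with each control period).
- get_image(name): name is "side" or "top" or "wrist"; returns a dict with "image" (480x640x3 uint8, blue, green, red), "depth" (480x640 float32, m along the optical axis (not along the pixel's ray), 0 where there is no reading), "fx", "fy", "cx", "cy" (pixels), "R" (3x3) and "t" (3): a world point X has camera coordinates R X + t. Camera axes: x right, y down, z forward; pixel columns grow to the right and rows downward; lengths in m; the calibration is good to about 2 mm. A picture is of the moment at which its call begins.
- close_job(): hands the job in, once; it reports no verdict.
The state is a dict: "time": time; "joint_positions": joint angles; "joint_velocities": joint speeds; "effort": joint torques, N m; "tool_pos": TCP position; "tcp_rot": TCP orientation; "wrist_force": force on the tool from outside, world axes, zero at the start; "wrist_torque": the same for the moment, N m; "gripper_width": finger opening in m.
Only numpy, scipy, OpenCV 4.12 (cv2) and the standard library are available. Lean on these libraries where they do the work, as an engineer would, in place of code of your own. Each camera call takes 0.05 s, during which the arm holds its last target.

TASK

First turn the shaker's speed knob back (anticlockwise) until its white pointer stands at the one long mark on the scale. Then lift the domed flap of the staining box on the shaker all the way back so that it stays open, draw out the plate hidden inside by its tab, and carry it to the flat viewing pad on the bench. Finish while still holding the plate, still and upright over the middle of the pad, with its long lower edge in line with the pad's long side and roughly 80 mm above it; leave the knob on the mark, the flap open and everything else where it stands.

Things in the scene. Friction and masses are not known exactly. Their poses are not given: they have to be found in the camera images.
- shaker: grey shaker, 300 (x) x 360 (y) mm, fixed; origin at the centre of its underside on the bench, x away from the robot. Its low front deck (top 50 mm above the bench) carries the speed knob, 110 mm in front of the origin; behind is the platform with a black mat, mat top 73 mm above the bench, rim 82 mm
- speed_knob (a joint): knob angle in rad, 0 to 4.71, growing clockwise from above. Pointer direction = 135 deg - value, anticlockwise from the shaker's +x (0: towards the robot and left). 10 black marks 30 deg apart; the third, at 1.047, is the long mark (20 mm, others 7 mm), where the pointer must end. Starts 0.6 to 1.4 rad clockwise of it. Stays where it is left (0.03 N m friction)
- knob_grip (a point): point on the knob's vertical axis in its upright black grip bar, where to grip. Bar 14 mm thick, 42 mm long, reaching 13 mm above this point and 16 mm below it, on a disc 46 mm across. A white pointer line runs from the axis along the bar to one end; the point's x axis points along it
- stain_box: white staining box with a domed flap, fixed on the shaker's mat (its left/right place there changes), 100 (x, front to back) x 120 (y) x 60 mm high without the flap, walls and floor 4 mm; origin at the centre of its underside, x to the back (hinge side). The only box with a hinged flap and a lug at its front
- flap (a joint): opening angle of the flap in rad: 0 shut, 1.9 fully open (leaning back against its stop). Free hinge; the flap (100 g) balances near 1.15: released below about 0.95 it falls shut, beyond about 1.35 it falls open to its stop
- flap_hinge (a point): middle of the flap's hinge line, on the rear upper edge of the box, 60 mm above its underside; the hinge runs along the box's y axis. The flap is a hollow dome, 100 x 120 mm and 39 mm high above the box rim when shut
- flap_lug (a point): grip point on the lug standing forward from the flap's lower front edge: flat tab 24 mm wide (box y), 10 mm thick (vertical when shut), 34 mm out from the flap's front face. The point is 22 mm out, centred, 122 mm in front of the hinge and 8 mm above it when shut; moves with the flap. Pinched across its width it pivots between the fingers; it can also be lifted from below
- plate: grey plate standing upright on its long edge in a 9 mm slot in the middle of the staining box, hidden under the flap: 86 mm long (its x, along the box's x), 6 thick (y), 55 high, with a tab on top 30 (x) x 10 (y) x 30 mm high. Origin mid lower edge, z up, 4 mm above the box's underside, so only the tab rises above the rim. About 100 g, loose; lift straight up 65 mm to clear the box
- plate_tab (a point): point in the plate's tab to grip, 72 mm above the plate's lower edge; grip across the 10 mm thickness (along y)
- pad: flat rectangular viewing pad on the bench, grey with a white face, 150 (its x) x 100 (y) x 10 mm high, beside the shaker on its left or right; origin at the centre of its underside. Does not move
- jar: glass jar, 48 mm across, 60 mm high, standing on the shaker's mat beside the staining box; leave alone. Origin at its foot
- closed_box: closed storage box with no lug, loose on the bench on the side of the shaker opposite the pad, 100 x 130 x 75 mm; leave alone. Origin at the centre of its underside
- reagent: glass bottle, 72 mm across, 170 mm high, behind on the left; leave alone. Origin at its foot
- wash: white bottle, 64 mm across, 180 mm high, behind on the right; leave alone. Origin at its foot
- beaker: glass beaker, 68 mm across, 80 mm high, near right; leave alone. Origin at its foot
- pen: grey marker pen lying on the bench near right, 140 mm long, 15 mm thick; leave alone. Origin under its middle
- small_box: closed storage box, 80 x 110 x 60 mm, near left; leave alone. Origin at the centre of its underside

How it is judged:
By the outcome, as a careful person would: the job done as asked, in the order asked, and still so for the second after the job is handed in, while the arm keeps its last pose, push and grip.
It also fails if it takes over 72 s, if anything falls off the work surface, if the arm or the gripper's body presses on something with over 40 N, if the wrist force passes 120 N, or if a joint passes its speed limit or range.

## Working session

There is one attempt and no reset: what is moved stays moved. The work goes in short steps, Python scripts to look and compute and a shell command to move; the robot and the scene stay as the last step left them, time stands still between calls to the robot, and variables do not carry over. Pictures are saved under pics/ and viewed, and the job is handed in when it is done.

```bash
mkdir -p pics
cat > h.py <<'E'
import numpy as np, cv2
from plant import *
def snap(n,f):
    d=get_image(n); cv2.imwrite('pics/'+f+'.png',d['image']); np.savez('pics/'+f+'.npz',**{k:np.asarray(v) for k,v in d.items()}); return d
def ld(f): return dict(np.load('pics/'+f+'.npz'))
def pt(d,u,v,z=None):
    R=d['R'];t=d['t']; r=np.array([(u-d['cx'])/d['fx'],(v-d['cy'])/d['fy'],1.0])
    C=-R.T@t; w=R.T@r
    if z is None: return C+w*d['depth'][int(v),int(u)]
    return C+w*(z-C[2])/w[2]
def proj(d,X):
    c=d['R']@np.asarray(X)+d['t']; return np.array([c[0]/c[2]*d['fx']+d['cx'],c[1]/c[2]*d['fy']+d['cy']])
E
python3 - <<'E'
from h import *
o=get_obs()
print(o)
for n in ['side','top','wrist']:
    d=snap(n,n+'0'); print(n,d['fx'],-d['R'].T@d['t'],d['R'][2])
E
```

```text
{'time': 0.0, 'joint_positions': array([-63.15351843,  39.53408803, -11.14499537,  89.74535357,
         9.01300049,  51.70773253, -12.32238368]), 'joint_velocities': array([-0.04899928,  0.01545435,  0.00823873,  0.02516919,  0.11691041,
        0.06564542, -0.00771712]), 'effort': array([ 5.86418969e-05, -5.27566767e+01, -1.26697853e+00, -1.53431368e+01,
       -5.26904664e-02,  6.51026436e-03,  1.57522659e-04]), 'tool_pos': array([0.2630153 , 0.56624382, 0.22599802]), 'tcp_rot': array([[-9.07024255e-01,  4.21077874e-01, -6.52442147e-04],
       [ 4.21078359e-01,  9.07022639e-01, -1.71711415e-03],
       [-1.31258979e-04, -1.83219345e-03, -9.99998313e-01]]), 'wrist_force': array([ 0.67766667, -0.30250448, -0.42379044]), 'wrist_torque': array([ 0.00426176, -0.02791992,  0.02417043]), 'gripper_width': 0.08767094320977835}
side 583.1713368953615 [ 0.4225372  -1.30033534  1.01843046] [ 0.04262922  0.8181055  -0.57348596]
top 470.1815623864953 [ 0.31256858 -0.03774898  1.14804802] [ 0.17293366  0.02716876 -0.98455869]
wrist 339.16291355678203 [0.19995782 0.59481464 0.38408155] [ 0.24305735 -0.11353208 -0.963345  ]
```

View pics/side0.png

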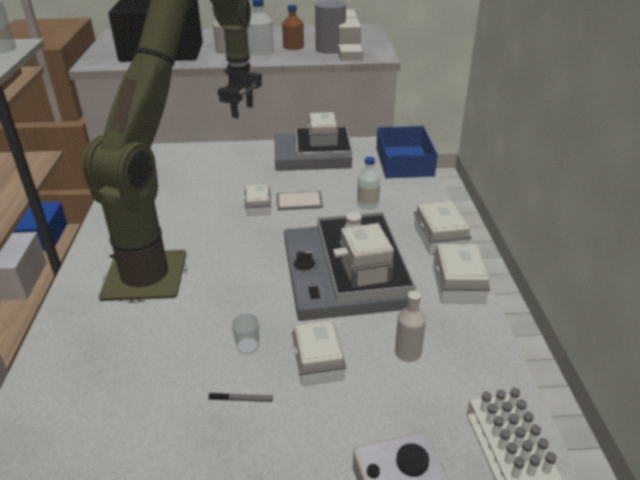

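View pics/top0.png

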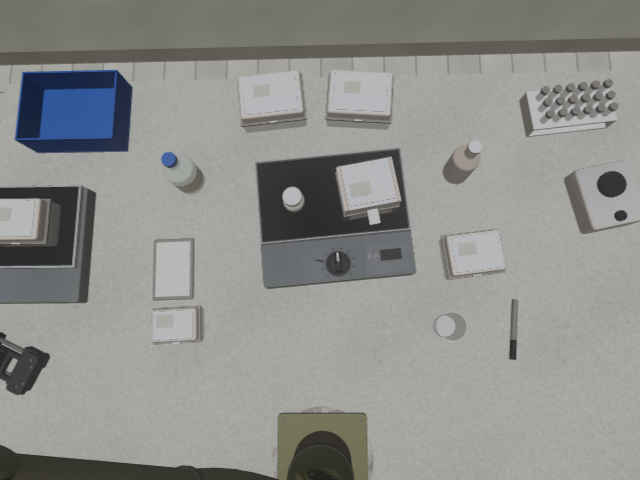

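The top view shows the shaker at about (335,218), the knob at (338,263), the lug at (374,216), the jar at (293,198) and the pad at (173,268), which puts the pad on the left. I'll zoom in next.

Run:
```python
from h import *
d=ld('top0'); im=d['image'][140:300,250:425]
cv2.imwrite('pics/z1.png',cv2.resize(im,None,fx=4,fy=3.7*4/3.7*0.9,interpolation=cv2.INTER_CUBIC))
print(d['depth'][263,338],d['depth'][216,374],[pt(d,*p) for p in [(338,263),(374,216),(335,270),(173,268),(368,186),(293,198)]])
print(pt(d,338,263,0.085))
```

```text
1.07006 1.0221858 [array([ 0.43994586, -0.04216062,  0.08345728]), array([ 0.53443285, -0.1212812 ,  0.14649526]), array([ 0.42668959, -0.03511125,  0.05802637]), array([0.44007303, 0.36205477, 0.01045487]), array([ 0.5942169 , -0.10780966,  0.17379581]), array([0.58052928, 0.05662601, 0.13353986])]
[ 0.43976128 -0.04215422  0.085     ]
```

View pics/z1.png

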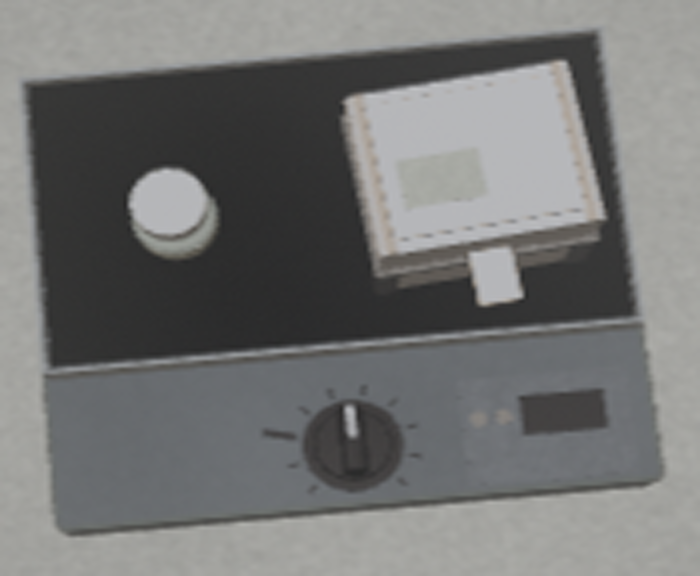

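Run:
```python
from h import *
d=ld('top0')
def Z(x,y,z): return pt(d,x/4+250-.4,y/3.6+140-.4,z)
def yaw(a,b): v=b-a; return np.degrees(np.arctan2(v[1],v[0]))
# left->right lines => -y direction ; yaw = ang+90
for n,a,b,z in [('rimfront',(47,372),(637,322),.082),('matback',(28,85),(597,33),.082),('deckfront',(75,535),(650,487),.05),('boxtop front',(388,256),(604,220),.165),('boxtop back',(350,98),(566,62),.172)]:
    A=Z(*a,z);B=Z(*b,z); print(n,A,B,yaw(A,B)+90,np.linalg.norm(A-B))
A=Z(28,85,.082);B=Z(47,372,.082);print('left',yaw(B,A))
A=Z(597,33,.082);B=Z(637,322,.082);print('right',yaw(B,A))
# lug
L=[Z(*p,.146+.0) for p in [(472,252),(509,247),(480,306),(522,299)]];print('lug',L)
# knob pointer + long mark
k=Z(350,405,.085);k2=Z(354,465,.085);print('knob bar ends',k,k2,yaw(k2,k))
m=[Z(264,433,.05),Z(296,437,.05)];print('mark',m,yaw(m[1],m[0]))
# pad corners
P=[pt(d,*p,.01) for p in [(156,240),(193,239),(192,298),(153,299)]];print('pad',P,yaw(P[3],P[0]),yaw(P[2],P[1]),np.mean(P,0))
o=get_obs();w=ld('wrist0');T=o['tcp_rot'];print('cam in tool',T.T@(-w['R'].T@w['t']-o['tool_pos']),T.T@w['R'].T)
```

```text
rimfront [0.48829593 0.13403263 0.082     ] [ 0.5170817  -0.20576354  0.082     ] 4.842241437356492 0.3410132789708648
matback [0.68056541 0.14863807 0.082     ] [ 0.71104908 -0.18938131  0.082     ] 5.153175603928801 0.3393911534470509
deckfront [0.38623426 0.12095314 0.05      ] [ 0.41457389 -0.21429477  0.05      ] 4.831916254826524 0.3364435964093771
boxtop front [ 0.54263436 -0.06150258  0.165     ] [ 0.56316049 -0.17739092  0.165     ] 10.044054617260045 0.11769210176648856
boxtop back [ 0.63861178 -0.04220896  0.172     ] [ 0.65938614 -0.15926765  0.172     ] 10.063478928005253 0.11888781051865731
left 4.344039963278028
right 4.827670135521929
lug [array([ 0.54899479, -0.10775158,  0.146     ]), array([ 0.55184915, -0.12794644,  0.146     ]), array([ 0.5155751, -0.1113401,  0.146    ]), array([ 0.5196128, -0.134154 ,  0.146    ])]
knob bar ends [ 0.46479117 -0.04038393  0.085     ] [ 0.42660912 -0.04223247  0.085     ] 2.7717443726471003
mark [array([0.45182239, 0.01030267, 0.05      ]), array([ 0.44901529, -0.0085143 ,  0.05      ])] 81.51521859803131
pad [array([0.5102836 , 0.40828583, 0.01      ]), array([0.51181269, 0.31579814, 0.01      ]), array([0.36670397, 0.31209139, 0.01      ]), array([0.36496838, 0.40747512, 0.01      ])] 0.3196482449997447 1.463280503296983 [0.43844216 0.36091262 0.01      ]
cam in tool [ 0.06922301 -0.00105513 -0.15789968] [[ 7.54474674e-04 -9.63372989e-01 -2.68163969e-01]
 [ 9.99999594e-01  5.94947895e-04  6.76144665e-04]
 [-4.91835918e-04 -2.68164370e-01  9.63373048e-01]]
```

```bash
python3 -m crank '[[-0.0296,-0.0355,-0.0053,0,0,0.14,-1],[-0.0296,-0.0355,-0.0053,0,0,-0.14,-1],[-0.0296,-0.0355,-0.0053,0,0,0,-1],[-0.0296,-0.0355,-0.0053,0,0,0,-1],[-0.0296,-0.0355,-0.0053,0,0,0,-1],[-0.0296,-0.0355,-0.0053,0,0,0,-1],[-0.0296,-0.0355,-0.0053,0,0,0,-1],[-0.0296,-0.0355,-0.0053,0,0,0,-1],[-0.0296,-0.0355,-0.0053,0,0,0,-1],[-0.0296,-0.0355,-0.0053,0,0,0,-1],[-0.0296,-0.0355,-0.0053,0,0,0,-1],[-0.0296,-0.0355,-0.0053,0,0,0,-1],[-0.0296,-0.0355,-0.0053,0,0,0,-1],[-0.0296,-0.0355,-0.0053,0,0,0,-1]]' 20
python3 -c "
from h import *
o=get_obs();print(o['joint_positions'])"
```

```text
time: 1.55
tool_pos: [0.4234, -0.0616, 0.3013]
tcp_rot: [[-0.907, 0.421, 0.0], [0.421, 0.907, 0.0], [-0.0, 0.0, -1.0]]
wrist_force: [0.7, 0.9, -0.2]
gripper_width: 0.0881
[ 10.46930789  18.82851795 -11.46333273 115.55577617   5.09754676
  46.06802381  61.15410322]
```

```bash
python3 -m crank '[[0,0,0,0,0,0.147,-1],[0,0,0,0,0,0.147,-1],[0,0,0,0,0,0.147,-1],[0,0,0,0,0,0.147,-1],[0,0,0,0,0,0.147,-1],[0,0,0,0,0,0.147,-1],[0,0,0,0,0,0.147,-1],[0,0,0,0,0,0.147,-1],[0,0,0,0,0,0.147,-1],[0,0,0,0,0,0.147,-1],[0,0,0,0,0,0.147,-1],[0,0,0,0,0,0.147,-1],[0,0,0,0,0,0.147,-1],[0,0,0,0,0,0.147,-1],[0,0,0,0,0,0.147,-1],[0,0,0,0,0,0.147,-1],[0,0,0,0,0,0.147,-1],[0,0,0,0,0,0.147,-1],[0,0,0,0,0,0.012,-1],[0,0,0,0,0,0,-1]]' 20
python3 -c "
from h import *
o=get_obs();print(o['joint_positions']);snap('wrist','w1')"
```

```text
time: 3.55
tool_pos: [0.4233, -0.0595, 0.3009]
tcp_rot: [[0.999, 0.052, -0.0], [0.052, -0.999, -0.0], [-0.0, 0.0, -1.0]]
wrist_force: [-0.3, 0.7, -0.2]
gripper_width: 0.0881
[-19.30290678  20.65079696  30.00555128 116.92634621 -14.2064571
  45.90871601 -67.93481291]
```

View pics/w1.png

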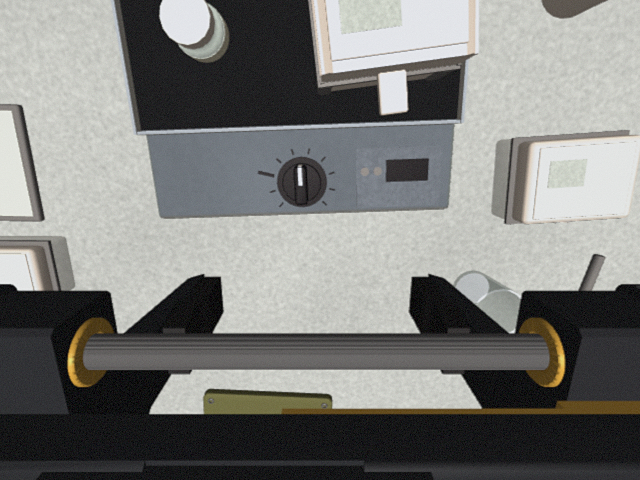

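Run:
```python
from h import *
d=ld('w1'); im=d['image'][60:220,240:440]
cv2.imwrite('pics/z2.png',cv2.resize(im,None,fx=4,fy=3.75,interpolation=cv2.INTER_CUBIC))
```

```text
(no output)
```

View pics/z2.png

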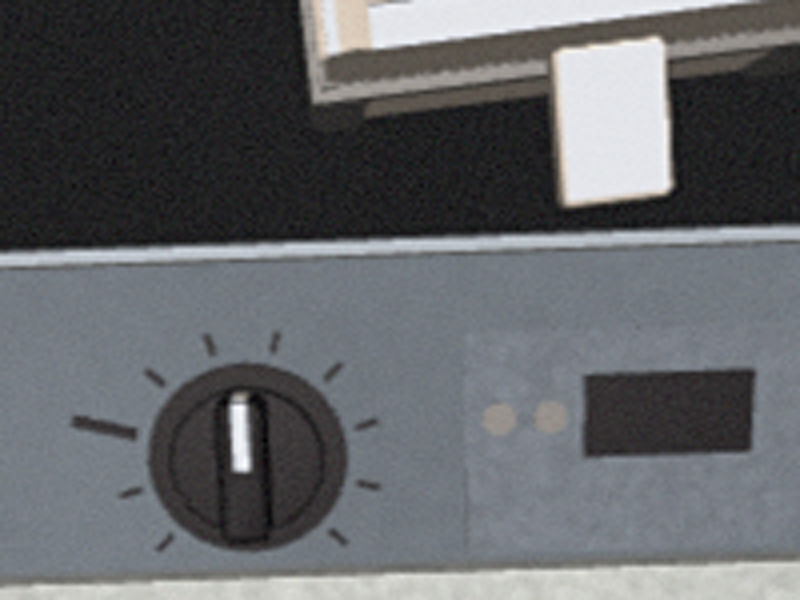

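Run:
```python
from h import *
d=ld('w1')
def U(x,y): return (240+x/4-.4,60+y/3.75-.4)
def Z(x,y,z=None): return pt(d,*U(x,y),z)
def yaw(a,b): v=b-a; return np.degrees(np.arctan2(v[1],v[0]))
for p in [(245,500),(243,450),(195,455),(320,455),(410,340),(615,120),(600,180),(450,60),(520,20)]: print(p,Z(*p))
zt=np.median([Z(245,y)[2] for y in range(410,520,8)]);print('bar top',zt)
a=Z(240,402,zt);b=Z(241,470,zt);print('white',a,b,yaw(b,a))
a=Z(243,393,zt);b=Z(245,537,zt);print('bar',a,b,(a+b)/2,yaw(b,a))
a=Z(74,421,.05);b=Z(136,434,.05);print('mark',a,b,yaw(b,a))
zd=np.median([Z(x,455)[2] for x in (185,195,320,310)]);print('disc z',zd)
c=[Z(150,457,zd),Z(346,457,zd),Z(248,364,zd),Z(248,551,zd)];print('disc',(c[0]+c[1])/2,(c[2]+c[3])/2)
c=(Z(150,457,zd)+Z(346,457,zd))/2
for p in [(165,542),(130,493),(105,427),(154,378),(209,345),(276,342),(333,372),(367,424),(369,486),(338,537)]: print(p, yaw(c,Z(*p,.05)), np.linalg.norm((Z(*p,.05)-c)[:2]))
zl=np.median([Z(x,y)[2] for x in (590,620,640) for y in (80,120,160)]);print('lug z',zl)
L=[Z(*p,zl) for p in [(554,52),(664,38),(674,192),(565,208)]];print(L,np.mean(L,0),yaw(L[3],L[0]),yaw(L[2],L[1]),yaw(L[0],L[1])+90)
```

```text
(245, 500) [ 0.43686663 -0.04289186  0.09088636]
(243, 450) [ 0.45116594 -0.04174637  0.0904383 ]
(195, 455) [ 0.44539786 -0.02649182  0.05886477]
(320, 455) [ 0.44749055 -0.06302109  0.06024074]
(410, 340) [ 0.4832893  -0.08744412  0.05013934]
(615, 120) [ 0.53608193 -0.12035788  0.14632719]
(600, 180) [ 0.52319095 -0.1187004   0.14576217]
(450, 60) [ 0.54580799 -0.08367578  0.15153466]
(520, 20) [ 0.55021115 -0.0945746   0.17300807]
bar top 0.08958962341186857
white [ 0.46459849 -0.04035973  0.08958962] [ 0.44530909 -0.04140332  0.08958962] 3.096774673058365
bar [ 0.46715492 -0.04105852  0.08958962] [ 0.4257978  -0.04328941  0.08958962] [ 0.44647636 -0.04217397  0.08958962] 3.087669978511002
mark [0.45316675 0.01042558 0.05      ] [ 0.45006692 -0.00805713  0.05      ] 80.4792391415737
disc z 0.05989266503045401
disc [ 0.44571877 -0.0420517   0.05989267] [ 0.44499418 -0.04208405  0.05989267]
(165, 542) 140.70202907449956 0.03866904167953875
(130, 493) 112.293493504463 0.038302170598904346
(105, 427) 82.0279207099569 0.04367241357632133
(154, 378) 52.810651483433325 0.036448331291089556
(209, 345) 21.830123890097934 0.03549300682864744
(276, 342) -10.285478898055917 0.03546180627809905
(333, 372) -41.40273266823307 0.03554148553367397
(367, 424) -72.14764230424989 0.036288508963095774
(369, 486) -103.0735407140163 0.03739367622448753
(338, 537) -132.22215703860633 0.03792336436363105
lug z 0.14611762205440998
[array([ 0.54956368, -0.10592679,  0.14611762]), array([ 0.5536478 , -0.12874051,  0.14611762]), array([ 0.52140812, -0.13494228,  0.14611762]), array([ 0.51668068, -0.11170693,  0.14611762])] [ 0.53532507 -0.12032913  0.14611762] 9.969555224301374 10.888665224240011 10.149605583874987
```

```bash
python3 -m crank '[[0.0035,-0.0243,0.01,0,0,0,1],[0,-0.0243,0.04,0,0,0,1],[0,0,0.045,0,0,0,1],[0,0,0.04,0,0,0,1],[0,0,0.025,0,0,0,1],[0,0,0,0,0,0,1],[0,0,0,0,0,0,1]]' 10; python3 -c "
from h import *
snap('wrist','w2');print(ld('w1')['image'].shape)"
```

```text
time: 4.3
tool_pos: [0.4247, -0.0112, 0.1413]
tcp_rot: [[0.999, 0.049, -0.0], [0.049, -0.999, 0.0], [-0.0, -0.0, -1.0]]
wrist_force: [0.3, -0.4, 0.1]
gripper_width: 0.0341
(480, 640, 3)
```

View pics/w2.png

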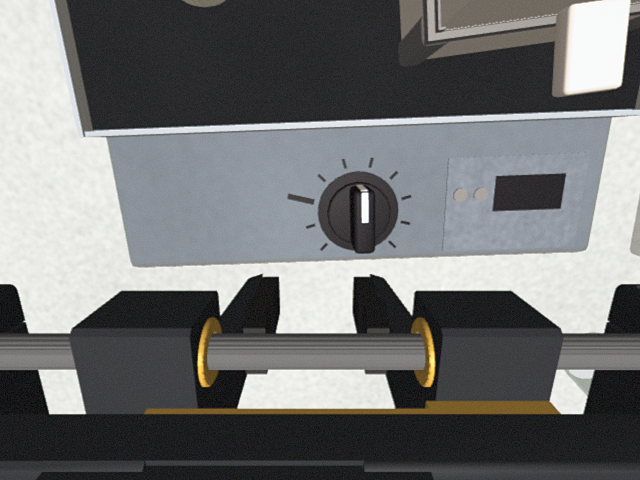

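```bash
python3 -m crank '[[0,0,0,0,0,0,1],[0,0,0,0,0,0,1],[0,0,0.02,0,0,0,1],[0,0,0.02,0,0,0,1],[0,0,0.021,0,0,0,1],[0,0,0,0,0,0,1],[0,0.004,0,0,0,0,1],[0,0.004,0,0,0,0,1],[0,0.004,0,0,0,0,1],[0,0.004,0,0,0,0,1],[0,0,0,0,0,0,1]]' 10; python3 -c "
from h import *
snap('wrist','w3')"
```

```text
time: 5.45
tool_pos: [0.4256, -0.0277, 0.0804]
tcp_rot: [[0.999, 0.048, 0.001], [0.048, -0.999, -0.0], [0.001, 0.001, -1.0]]
wrist_force: [0.0, 0.3, -0.4]
gripper_width: 0.0008
```

View pics/w3.png

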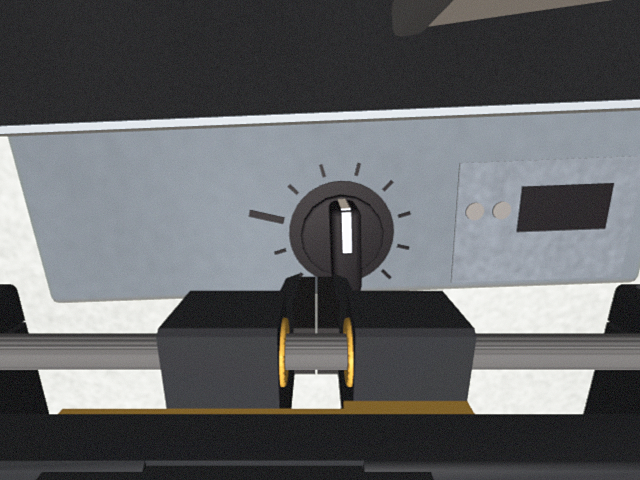

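```bash
python3 -m crank '[[0,0.004,0,0,0,0,1],[0,0.004,0,0,0,0,1],[0,0.004,0,0,0,0,1],[0,0,0,0,0,0,1]]' 10; python3 -c "
from h import *
snap('wrist','w4')"
```

```text
time: 5.9
tool_pos: [0.4259, -0.0397, 0.08]
tcp_rot: [[0.999, 0.048, 0.0], [0.048, -0.999, -0.0], [0.0, 0.0, -1.0]]
wrist_force: [-0.1, 0.3, 0.9]
gripper_width: 0.0006
```

View pics/w4.png

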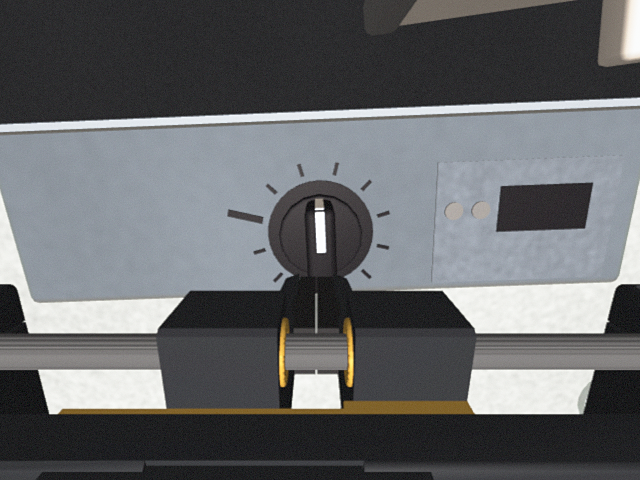

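Run:
```python
from h import *
d=ld('w4'); cv2.imwrite('pics/z4.png',cv2.resize(d['image'][170:300,230:410],None,fx=4,fy=4,interpolation=cv2.INTER_CUBIC))
T=get_obs()['tool_pos']
for n,X in [('tcp',T),('tip',T-[0,0,.014]),('tip+x',T+[.009,0,-.014]),('knob top',[.4462,-.0422,.0896]),('tail top',[.4258,-.0433,.0896])]: print(n,proj(d,X))
for p in [(317,282),(317,290),(320,270),(320,262),(320,250),(300,285)]: print(p,pt(d,*p))
```

```text
tcp [313.68893203 282.70792214]
tip [313.86252509 272.36404877]
tip+x [314.64885123 256.67903055]
knob top [321.90909285 250.55915991]
tail top [321.93806143 291.41769591]
(317, 282) [ 0.43463801 -0.04048546  0.09919159]
(317, 290) [ 0.43428885 -0.0404823   0.10680755]
(320, 270) [ 0.43623673 -0.04184786  0.08859826]
(320, 262) [ 0.4406333  -0.04160775  0.08973066]
(320, 250) [ 0.44667277 -0.04128828  0.09036202]
(300, 285) [ 0.43400459 -0.03311742  0.10182007]
```

View pics/z4.png

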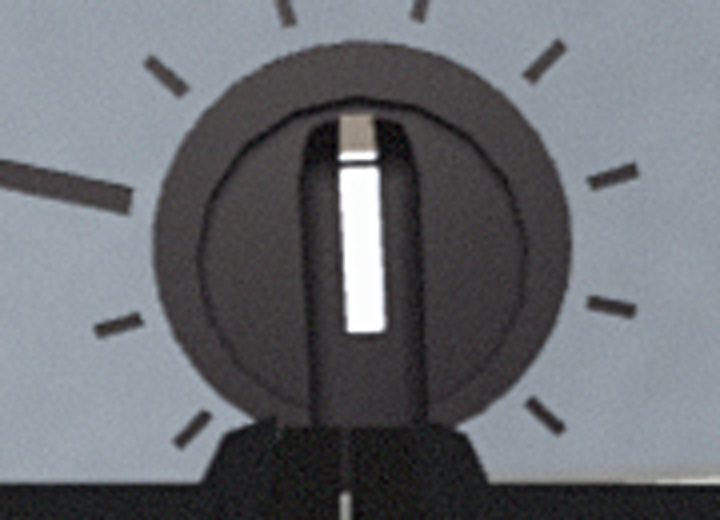

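Run:
```python
from h import *
d=ld('w4')
def yaw(a,b): v=b-a; return np.degrees(np.arctan2(v[1],v[0]))
def Z(x,y,z): return pt(d,230+x/4-.4,170+y/4-.4,z)
a=Z(359,165,.0896);b=Z(366,330,.0896);print(a,b,yaw(b,a))
a=Z(0,172,.05);b=Z(132,200,.05);print(a,b,yaw(b,a))
c=Z(362,245,.06);print(c)
print(get_obs()['wrist_force'],get_obs()['wrist_torque'])
# depth columns
D=d['depth']
for r in (255,262,268,272,276,280):
  print(r,[(c,*np.round(pt(d,c,r),3)) for c in (290,298,302,306,334,338,342,348)])
s=snap('side','s4'); cv2.imwrite('pics/zs4.png',cv2.resize(s['image'][200:320,240:420],None,fx=4,fy=4,interpolation=cv2.INTER_CUBIC))
```

```text
[ 0.46468233 -0.04007567  0.0896    ] [ 0.44543783 -0.04186766  0.0896    ] 5.319884598123997
[0.45331998 0.00970921 0.05      ] [ 0.45017224 -0.00892703  0.05      ] 80.41298818105444
[ 0.44777613 -0.04162579  0.06      ]
[ 0.26523011 -0.30174578  0.50782518] [-0.03009498  0.15228056 -0.01396902]
255 [(290, np.float64(0.433), np.float64(-0.026), np.float64(0.06)), (298, np.float64(0.433), np.float64(-0.03), np.float64(0.058)), (302, np.float64(0.433), np.float64(-0.032), np.float64(0.059)), (306, np.float64(0.433), np.float64(-0.035), np.float64(0.059)), (334, np.float64(0.444), np.float64(-0.048), np.float64(0.088)), (338, np.float64(0.434), np.float64(-0.052), np.float64(0.059)), (342, np.float64(0.434), np.float64(-0.054), np.float64(0.06)), (348, np.float64(0.435), np.float64(-0.058), np.float64(0.059))]
262 [(290, np.float64(0.429), np.float64(-0.026), np.float64(0.059)), (298, np.float64(0.429), np.float64(-0.03), np.float64(0.06)), (302, np.float64(0.429), np.float64(-0.032), np.float64(0.06)), (306, np.float64(0.429), np.float64(-0.035), np.float64(0.059)), (334, np.float64(
[... 1619 characters left out ...]
float64(0.436), np.float64(-0.05), np.float64(0.096)), (342, np.float64(0.419), np.float64(-0.056), np.float64(0.052)), (348, np.float64(0.418), np.float64(-0.06), np.float64(0.05))]
280 [(290, np.float64(0.435), np.float64(-0.029), np.float64(0.1)), (298, np.float64(0.435), np.float64(-0.032), np.float64(0.098)), (302, np.float64(0.435), np.float64(-0.034), np.float64(0.098)), (306, np.float64(0.434), np.float64(-0.036), np.float64(0.096)), (334, np.float64(0.436), np.float64(-0.048), np.float64(0.1)), (338, np.float64(0.437), np.float64(-0.05), np.float64(0.101)), (342, np.float64(0.436), np.float64(-0.051), np.float64(0.099)), (348, np.float64(0.416), np.float64(-0.06), np.float64(0.05))]
```

View pics/zs4.png

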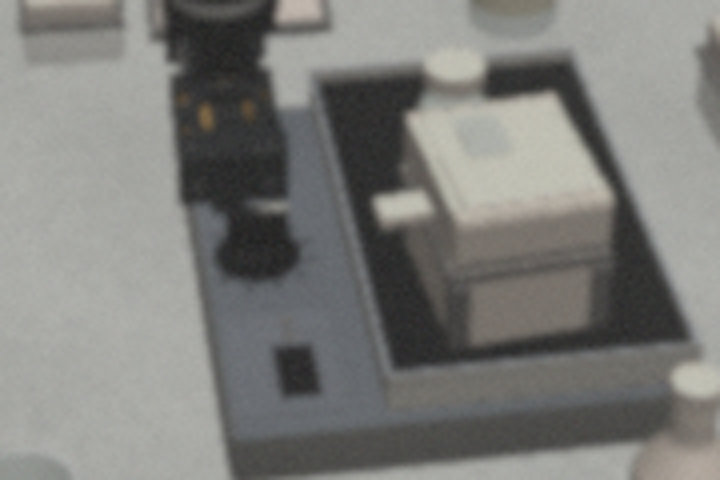

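Run:
```python
from h import *
o=get_obs()
for f,T in [('w1',np.array([.4233,-.0595,.3009])),('w2',np.array([.4247,-.0112,.1413])),('w4',o['tool_pos'])]:
    d=ld(f); D=d['depth']; P=[]
    m=[]
    for v in range(240,340,1):
        for u in range(100,540,2):
            if 0.05<D[v,u]<0.22:
                p=pt(d,u,v)-T; m.append((p[2],p[0],p[1],u,v))
    m.sort(); print(f); 
    for q in m[:8]: print(np.round(q,3))
im=ld('w1')['image'][260:400,180:460]; cv2.imwrite('pics/zf.png',cv2.convertScaleAbs(cv2.resize(im,None,fx=2.8,fy=2.8),alpha=2.5,beta=20))
```

```text
w1
[ 1.10e-02 -6.00e-03  4.40e-02  2.22e+02  2.99e+02]
[ 1.10e-02  1.20e-02 -5.20e-02  4.28e+02  2.75e+02]
[1.20e-02 5.00e-03 4.90e-02 2.10e+02 2.77e+02]
[ 1.20e-02  1.00e-02 -4.50e-02  4.12e+02  2.77e+02]
[ 1.20e-02  1.00e-02 -5.20e-02  4.28e+02  2.78e+02]
[ 1.20e-02  3.00e-03 -4.50e-02  4.10e+02  2.91e+02]
[1.20e-02 6.00e-03 4.70e-02 2.14e+02 2.77e+02]
[ 1.20e-02  5.00e-03 -4.40e-02  4.10e+02  2.87e+02]
w2
[-5.30e-02  8.00e-03 -2.60e-02  3.56e+02  2.40e+02]
[-5.30e-02  8.00e-03 -2.60e-02  3.56e+02  2.41e+02]
[-5.30e-02  8.00e-03 -3.00e-02  3.62e+02  2.40e+02]
[-5.30e-02  7.00e-03 -3.00e-02  3.62e+02  2.42e+02]
[-5.3e-02  9.0e-03 -3.5e-02  3.7e+02  2.4e+02]
[-5.30e-02  7.00e-03 -3.50e-02  3.70e+02  2.42e+02]
[-5.30e-02  6.00e-03 -2.80e-02  3.58e+02  2.43e+02]
[-5.30e-02  7.00e-03 -3.40e-02  3.68e+02  2.43e+02]
w4
[-3.30e-02 -1.40e-02 -7.30e-02  4.32e+02  2.88e+02]
[-3.30e-02 -1.60e-02 -5.20e-02  3.98e+02  2.89e+02]
[-3.30e-02 -1.50e-02 -5.60e-02  4.04e+02  2.88e+02]
[-3.20e-02 -1.30e-02 -7.00e-02  4.28e+02  2.87e+02]
[-3.20e-02 -1.40e-02 -7.60e-02  4.38e+02  2.88e+02]
[-3.20e-02 -1.60e-02 -3.80e-02  3.74e+02  2.89e+02]
[-3.20e-02 -1.00e-02 -1.10e-01  4.94e+02  2.85e+02]
[-3.20e-02 -8.00e-03 -1.32e-01  5.30e+02  2.84e+02]
```

View pics/zf.png

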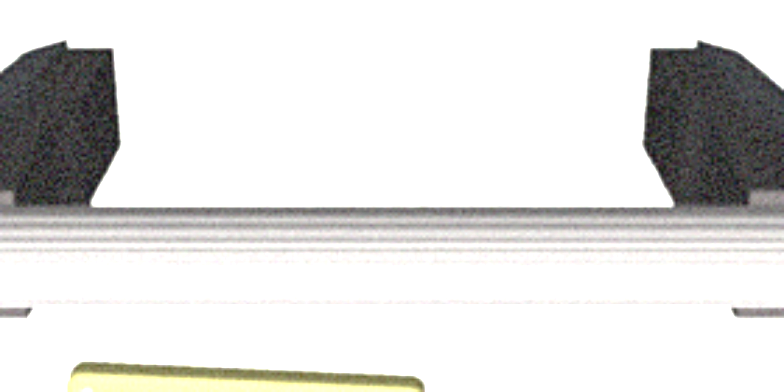

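The fingertips turn out to sit about 12 mm above the reported TCP, not 14 mm below it, so they passed over the bar without touching it. I'll back off, go lower while watching the force, and push again.

```bash
python3 -m crank '[[0,-0.0115,0,0,0,0,1],[0,-0.0115,0,0,0,0,1],[0,0,0.01,0,0,0,1],[0,0,0.008,0,0,0,1],[0,0,0.006,0,0,0,1],[0,0,0,0,0,0,1]]' 10; python3 -c "
from h import *
snap('wrist','w5')"
```

```text
time: 6.6
tool_pos: [0.4243, -0.0156, 0.0553]
tcp_rot: [[0.999, 0.049, -0.002], [0.049, -0.999, 0.0], [-0.002, -0.0, -1.0]]
wrist_force: [0.4, -0.4, -0.5]
gripper_width: 0.0007
```

View pics/w5.png

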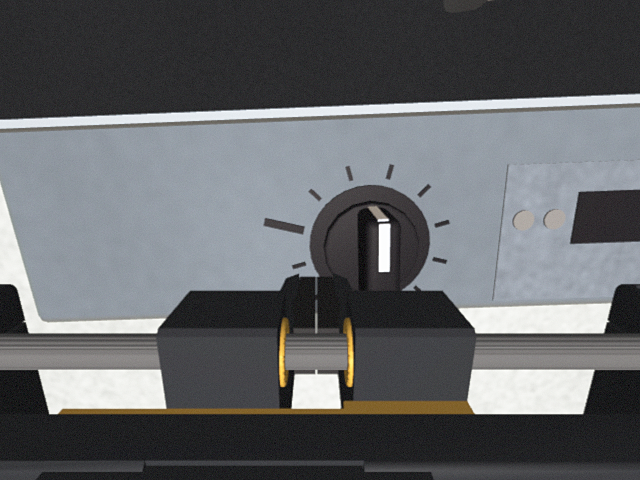

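```bash
python3 -m crank '[[0.0015,0.004,0,0,0,0,1],[0,0.004,0,0,0,0,1],[0,0.004,0,0,0,0,1],[0,0.004,0,0,0,0,1],[0,0.004,0,0,0,0,1],[0,0.004,0,0,0,0,1],[0,0.002,0,0,0,0,1],[0,0,0,0,0,0,1]]' 10; python3 -c "
from h import *
snap('wrist','w6')"
```

```text
time: 7.45
tool_pos: [0.4274, -0.0429, 0.0561]
tcp_rot: [[0.999, 0.047, 0.0], [0.047, -0.999, -0.001], [0.0, 0.001, -1.0]]
wrist_force: [-2.4, -0.5, 0.3]
gripper_width: 0.0005
```

View pics/w6.png

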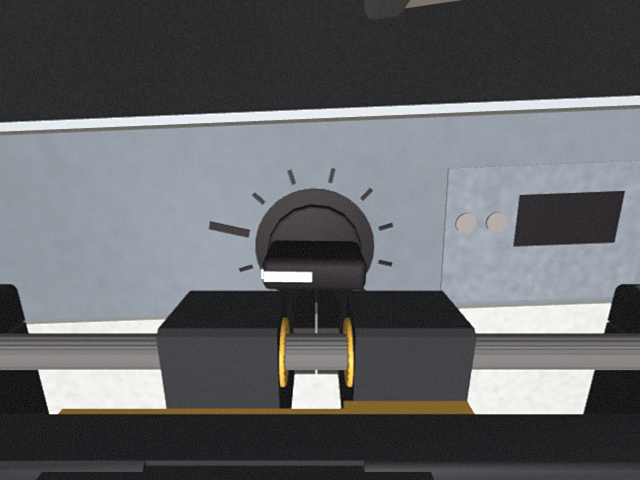

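```bash
cat >> h.py <<'E'
def yaw(a,b): v=b-a; return np.degrees(np.arctan2(v[1],v[0]))
E
python3 - <<'E'
from h import *
d=ld('w6'); cv2.imwrite('pics/z6.png',cv2.resize(d['image'][180:300,200:400],None,fx=4,fy=4,interpolation=cv2.INTER_CUBIC))
E
```

View pics/z6.png

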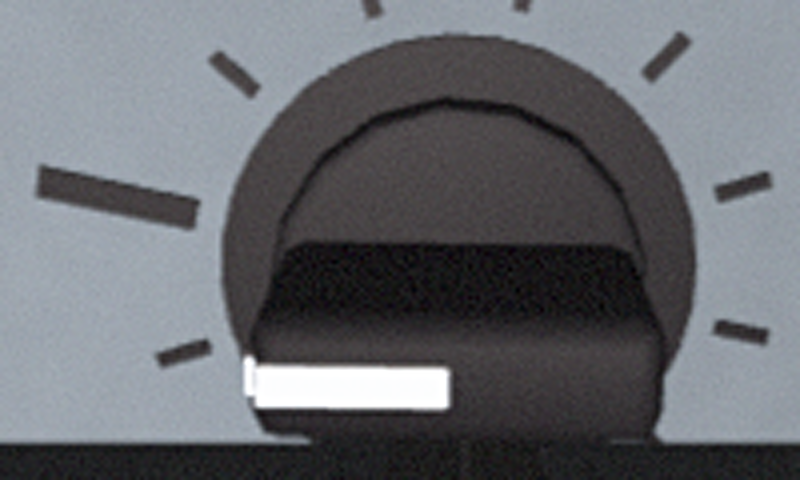

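```bash
python3 -m crank '[[0,0,0,0,0,0.055,1],[0,0,0,0,0,0.055,1],[0,0,0,0,0,0.055,1],[0,0,0,0,0,0.055,1],[0.0005,0,0,0,0,0,1],[0.0005,0,0,0,0,0,1],[0,0,0,0,0,0,1]]' 10
python3 - <<'E'
from h import *
d=ld('w6')
def Z(x,y,z): return pt(d,200+x/4-.4,180+y/4-.4,z)
print(yaw(Z(448,388,.09),Z(255,386,.09)), Z(455,388,.09))
d=snap('wrist','w7'); cv2.imwrite('pics/z7.png',cv2.resize(d['image'][180:300,200:400],None,fx=4,fy=4,interpolation=cv2.INTER_CUBIC))
E
```

```text
time: 8.2
tool_pos: [0.4273, -0.0403, 0.0559]
tcp_rot: [[0.985, -0.171, -0.003], [-0.171, -0.985, 0.002], [-0.003, -0.002, -1.0]]
wrist_force: [-4.3, 3.4, 1.1]
gripper_width: 0.0003
92.11414760213408 [ 0.44467956 -0.04172521  0.09      ]
```

View pics/z7.png

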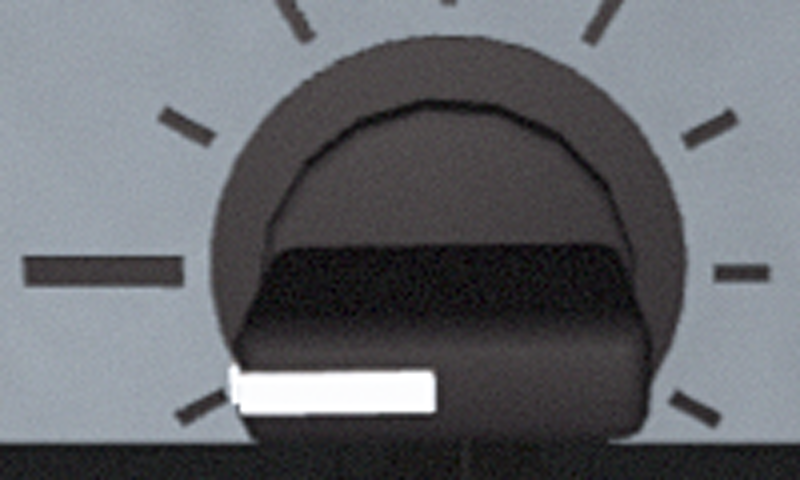

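```bash
python3 -m crank '[[-0.004,0,0,0,0,0,1],[-0.008,0,0,0,0,0,1],[-0.01,0,-0.01,0,0,0,1],[0,0,-0.04,0,0,0,1],[0,0,-0.045,0,0,0,-1],[0,0,-0.045,0,0,0,-1],[0,0,-0.045,0,0,0,-1],[0,0,0,0,0,0,-1]]' 20
python3 - <<'E'
from h import *
d=snap('wrist','w8'); print(d['depth'][240,320]); cv2.imwrite('pics/z8.png',d['image'])
E
```

```text
time: 9.05
tool_pos: [0.4109, -0.0394, 0.2462]
tcp_rot: [[0.985, -0.172, 0.013], [-0.172, -0.985, -0.001], [0.013, -0.001, -1.0]]
wrist_force: [1.0, -0.7, -0.1]
gripper_width: 0.0303
0.4194121
```

View pics/z8.png

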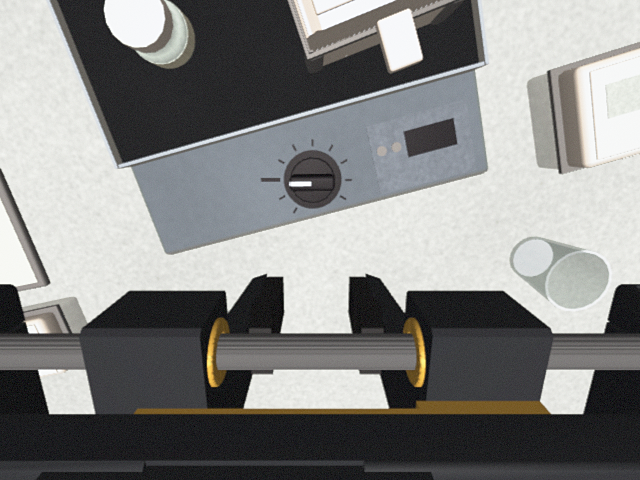

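Run:
```python
from h import *
d=ld('w8'); g=cv2.cvtColor(d['image'],cv2.COLOR_BGR2GRAY)
def ax(mask,z):
    v,u=np.nonzero(mask); P=np.array([pt(d,a,b,z)[:2] for a,b in zip(u,v)]); c=P.mean(0); w=np.linalg.svd(P-c)[2][0]; return c,np.degrees(np.arctan2(w[1],w[0]))%180,len(P)
m=np.zeros_like(g);m[170:195,280:316]=1; print('pointer',ax((g>150)&(m>0),.09))
m[:]=0;m[173:187,258:282]=1; print('mark',ax((g<75)&(m>0),.05))
cv2.imwrite('pics/z8b.png',cv2.resize(d['image'][130:225,250:375],None,fx=6,fy=6,interpolation=cv2.INTER_CUBIC))
```

```text
pointer (array([ 0.4468386 , -0.02751341]), np.float64(79.90182770613674), 150)
mark (array([0.45184546, 0.00121221]), np.float64(79.25936231176273), 45)
```

View pics/z8b.png

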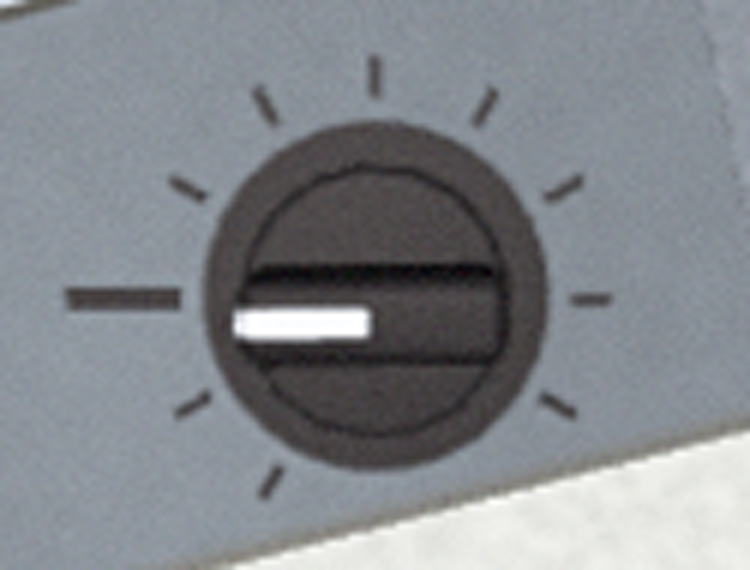

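```bash
python3 -m crank '[[0.0326,0.0151,0.01,0,0,0,-1],[0.0326,0.0151,0.01,0,0,0,-1],[0.0326,0.0151,0.01,0,0,0,-1],[0.0325,0.0152,0.01,0,0,0,-1],[0,0,0,0,0,-0.117,-1],[0,0,0,0,0,-0.116,-1],[0,0,0,0,0,-0.116,-1],[0,0,0,0,0,0,-1],[0,0,0,0,0,0,-1]]' 20
python3 - <<'E'
from h import *
d=ld('w4');T=np.array([.4259,-.0397,.080])
for p in [(180,295),(200,310),(220,300),(430,310),(220,340),(60,400),(320,440),(30,300)]: print(p,pt(d,*p)-T)
d=snap('wrist','w9')
E
```

```text
time: 10.0
tool_pos: [0.5249, -0.1202, 0.2006]
tcp_rot: [[0.985, 0.173, -0.001], [0.173, -0.985, 0.001], [-0.001, -0.001, -1.0]]
wrist_force: [0.6, 0.4, 0.4]
gripper_width: 0.0883
(180, 295) [-0.02480787  0.08031466 -0.02979388]
(200, 310) [0.03175961 0.02613222 0.09098222]
(220, 300) [0.03224994 0.02289736 0.08680229]
(430, 310) [ 0.03398151 -0.02421364  0.0905428 ]
(220, 340) [0.03075584 0.01920693 0.10051456]
(60, 400) [-0.15095682  0.20728626 -0.07931864]
(320, 440) [ 0.02226203 -0.00034657  0.11428903]
(30, 300) [-0.05943681  0.21646505 -0.07977259]
```

View pics/w9.png

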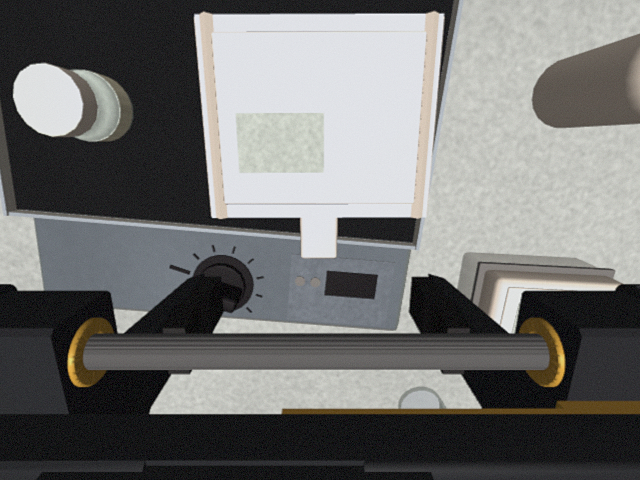

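Run:
```python
from h import *
d=ld('w9');o=get_obs()
a=pt(d,302.5,257,.146);b=pt(d,337,257,.146);c=pt(d,301,219,.146);e=pt(d,337,218,.146)
print(a,b,c,e,yaw(a,c),yaw(b,e))
tip=(a+b)/2; yv=np.radians(10.0); print('grip target', tip+np.array([np.cos(yv),np.sin(yv),0])*.012)
print('flap edges',yaw(pt(d,217,212,.172),pt(d,197,15,.172)),yaw(pt(d,425,212,.172),pt(d,442,15,.172)))
print(o['tool_pos'],o['tcp_rot'][:,0])
```

```text
[ 0.51819451 -0.11285137  0.146     ] [ 0.52218528 -0.1353465   0.146     ] [ 0.54345121 -0.10768899  0.146     ] [ 0.54812548 -0.1303111   0.146     ] 11.551944641594455 10.985403928818354
grip target [ 0.53200758 -0.12201516  0.146     ]
flap edges 11.225228407531722 10.143673606468003
[ 0.52504053 -0.1201121   0.20079792] [ 9.84771190e-01  1.73852994e-01 -9.16987876e-04]
```

```bash
python3 -m crank '[[0.0056,0.0026,0.02,0,0,0,-1],[0,0,0.032,0,0,0,-1],[0,0,0.032,0,0,0,-1],[0,0,0,0,0,0,-1],[0,0,0,0,0,0,0.75],[0,0,0,0,0,0,0.75],[0,0,0,0,0,0,0.75],[0,0,0,0,0,0,0.75],[0,0,0,0,0,0,0.75],[0,0,0,0,0,0,0.75],[0,0,0,0,0,0,0.75]]' 12
python3 - <<'E'
from h import *
d=snap('wrist','w10')
E
```

```text
time: 11.15
tool_pos: [0.5314, -0.1217, 0.1174]
tcp_rot: [[0.984, 0.177, -0.0], [0.177, -0.984, 0.0], [-0.0, -0.0, -1.0]]
wrist_force: [0.0, 0.0, 0.3]
gripper_width: 0.034
```

View pics/w10.png

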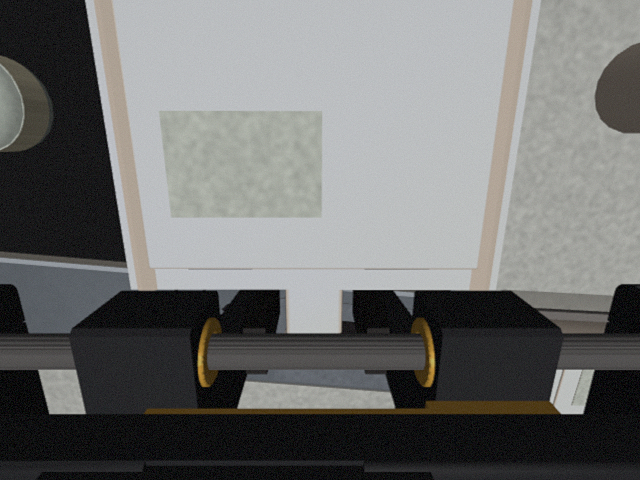

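```bash
python3 -m crank '[[0,0,0,0,0,0,1],[0,0,0,0,0,0,1],[0,0,0,0,0,0,1],[0,0,0,0,0,0,1],[0.0026,0,-0.0181,0,0,0,1],[0.0053,0,-0.0176,0,0,0,1],[0.0078,0,-0.0166,0,0,0,1],[0.0102,0,-0.0152,0,0,0,1],[0,0,0,0,0,0,1]]' 12
python3 - <<'E'
from h import *
d=snap('wrist','w11')
d=snap('side','s11')
cv2.imwrite('pics/zs11.png',cv2.resize(d['image'][150:330,240:460],None,fx=3,fy=3,interpolation=cv2.INTER_CUBIC))
E
```

```text
time: 12.1
tool_pos: [0.5572, -0.1162, 0.1859]
tcp_rot: [[0.984, 0.178, -0.0], [0.178, -0.984, 0.001], [-0.0, -0.001, -1.0]]
wrist_force: [-3.2, 2.8, 2.0]
gripper_width: 0.0239
```

View pics/zs11.png

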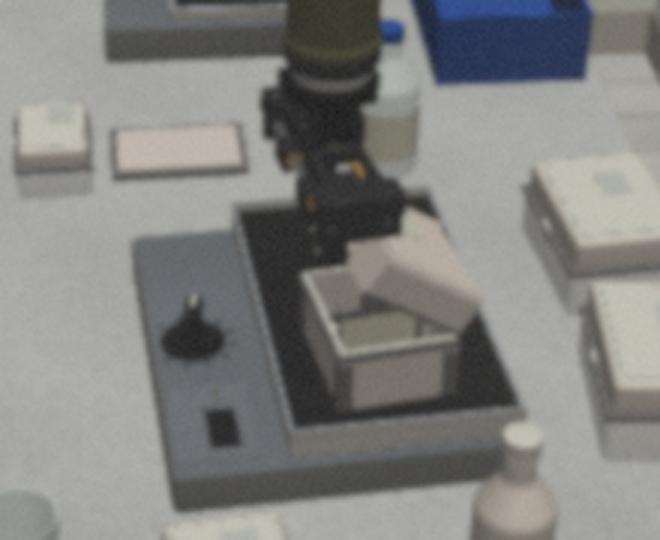

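The side view shows the flap about 0.6 rad open (zoom position about (420,265)), with the lug still gripped and small forces. I'll carry on along the arc.

```bash
python3 -m crank '[[0.0124,0,-0.0135,0,0,0,1],[0.0142,0,-0.0115,0,0,0,1],[0.0158,0,-0.0093,0,0,0,1],[0.0170,0,-0.0068,0,0,0,1],[0.0178,0,-0.0042,0,0,0,1],[0.0183,0,-0.0015,0,0,0,1],[0.0183,0,0.0013,0,0,0,1],[0,0,0,0,0,0,1]]' 12
python3 - <<'E'
from h import *
d=snap('side','s12')
cv2.imwrite('pics/zs12.png',cv2.resize(d['image'][150:330,240:460],None,fx=3,fy=3,interpolation=cv2.INTER_CUBIC))
E
```

```text
time: 13.0
tool_pos: [0.671, -0.0959, 0.2293]
tcp_rot: [[0.984, 0.179, 0.002], [0.179, -0.984, 0.001], [0.002, -0.0, -1.0]]
wrist_force: [0.9, 4.1, 2.0]
gripper_width: 0.0237
```

View pics/zs12.png

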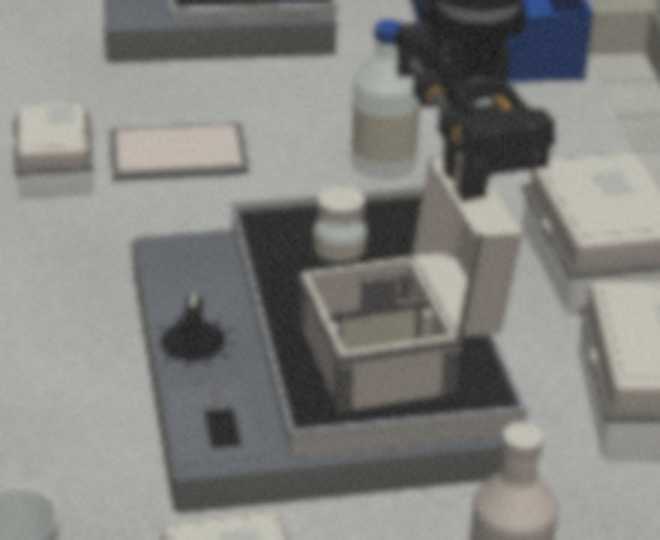

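```bash
python3 -m crank '[[0.0179,0,0.004,0,0,0,1],[0,0,0,0,0,0,0.4],[0,0,0,0,0,0,0.4],[0,0,0,0,0,0,0.4],[0,0,0,0,0,0,0.4],[0,0,-0.03,0,0,0,0],[-0.02,0,-0.045,0,0,0,0],[-0.045,0,-0.02,0,0,0,0],[-0.045,0,0,0,0,0,-1],[-0.04,0,0,0,0,0,-1],[0,0,0,0,0,0,-1]]' 12
python3 - <<'E'
from h import *
d=snap('wrist','w13')
d=snap('side','s13')
cv2.imwrite('pics/zs13.png',cv2.resize(d['image'][150:330,240:460],None,fx=3,fy=3,interpolation=cv2.INTER_CUBIC))
E
```

```text
time: 14.15
tool_pos: [0.5319, -0.1237, 0.3221]
tcp_rot: [[0.986, 0.169, -0.005], [0.169, -0.986, -0.0], [-0.005, -0.001, -1.0]]
wrist_force: [0.5, -0.2, 0.6]
gripper_width: 0.066
```

View pics/zs13.png

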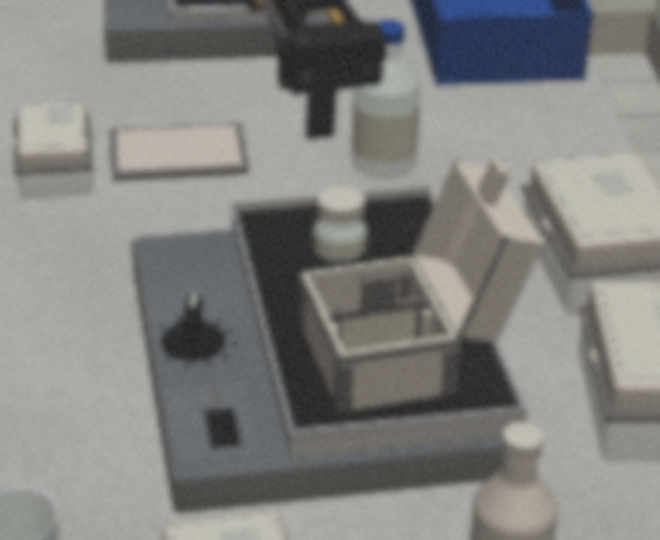

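View pics/w13.png

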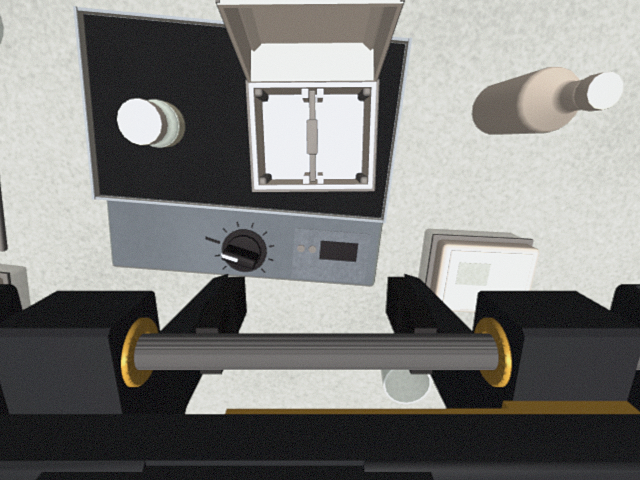

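The flap is fully back, and the plate and its tab show at (312,136). I'll measure the tab.

Run:
```python
from h import *
d=ld('w13'); cv2.imwrite('pics/z13.png',cv2.resize(d['image'][75:200,240:385],None,fx=4.8,fy=4.8,interpolation=cv2.INTER_CUBIC))
for p in [(312,125),(312,136),(312,148)]: print(pt(d,*p))
```

```text
[ 0.6118458  -0.10669899  0.16283507]
[ 0.60259982 -0.10827107  0.16343998]
[ 0.59232537 -0.1099926   0.16215146]
```

View pics/z13.png

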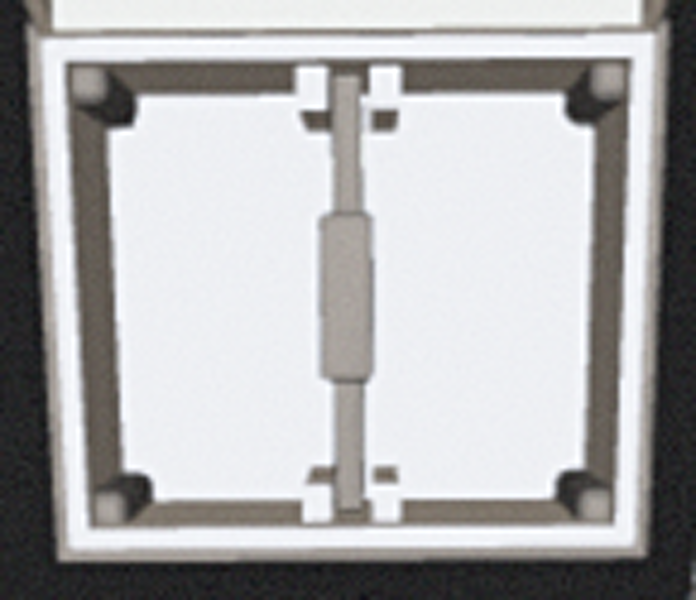

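```bash
python3 -m crank '[[0.036,-0.0016,0,0,0,0,-1],[0.036,-0.0016,0,0,0,0,-1],[0,0,0.04,0,0,0,-1],[0,0,0.04,0,0,0,-1],[0,0,0.04,0,0,0,-1],[0,0,0.03,0,0,0,-0.2],[0,0,0,0,0,0,-0.2],[0,0,0,0,0,0,-0.2]]' 12
python3 - <<'E'
from h import *
d=snap('wrist','w14')
E
```

```text
time: 15.05
tool_pos: [0.6105, -0.1048, 0.1715]
tcp_rot: [[0.984, 0.177, 0.001], [0.177, -0.984, -0.001], [0.0, 0.001, -1.0]]
wrist_force: [0.4, 0.1, 0.3]
gripper_width: 0.066
```

View pics/w14.png

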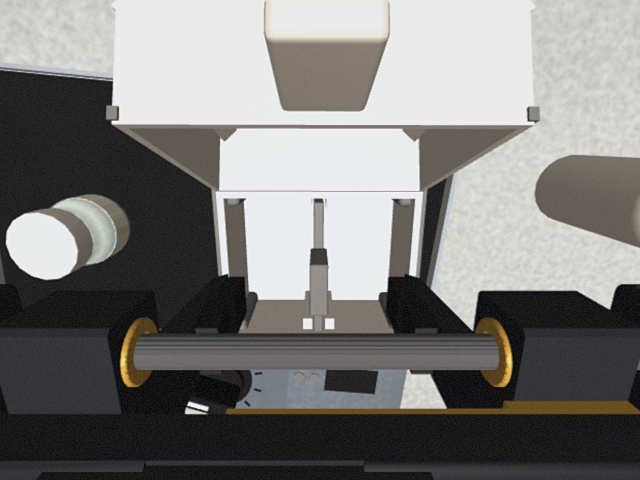

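```bash
python3 -m crank '[[-0.0086,0.001,0,0,0,0,-0.2],[0,0,0.02,0,0,0,-0.2],[0,0,0.0165,0,0,0,-0.2],[0,0,0.01,0,0,0,-0.2],[0,0,0,0,0,0,-0.2]]' 25
python3 - <<'E'
from h import *
d=snap('wrist','w15')
E
```

```text
time: 15.6
tool_pos: [0.6003, -0.1069, 0.1246]
tcp_rot: [[0.984, 0.177, -0.001], [0.177, -0.984, 0.0], [-0.001, -0.001, -1.0]]
wrist_force: [-0.1, 0.3, 0.4]
gripper_width: 0.053
```

View pics/w15.png

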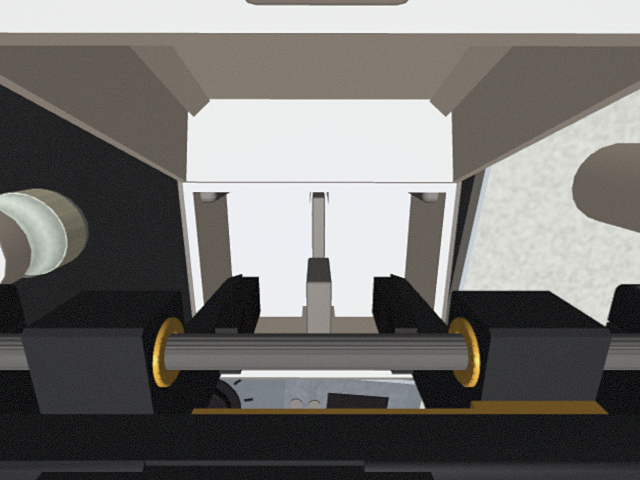

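```bash
python3 -m crank '[[0,0,0,0,0,0,1],[0,0,0,0,0,0,1],[0,0,0,0,0,0,1],[0,0,0,0,0,0,1],[0,0,0,0,0,0,1],[0,0,0,0,0,0,1],[0,0,0,0,0,0,1],[0,0,0,0,0,0,1],[0,0,0,0,0,0,1],[0,0,0,0,0,0,1]]' 25
```

```text
time: 16.65
tool_pos: [0.6008, -0.107, 0.1248]
tcp_rot: [[0.984, 0.177, -0.0], [0.177, -0.984, 0.0], [-0.0, -0.0, -1.0]]
wrist_force: [-0.4, -0.1, 1.5]
gripper_width: 0.01
```

Gripped at a width of 10 mm. I'll lift straight up in steps.

```bash
python3 -m crank '[[0,0,-0.01,0,0,0,1],[0,0,-0.02,0,0,0,1],[0,0,-0.02,0,0,0,1],[0,0,-0.02,0,0,0,1],[0,0,-0.02,0,0,0,1],[0,0,-0.02,0,0,0,1],[0,0,-0.02,0,0,0,1],[0,0,-0.02,0,0,0,1],[0,0,0,0,0,0,1],[0,0,0,0,0,0,1]]' 30
python3 - <<'E'
from h import *
print(get_obs()['joint_positions'])
d=snap('side','s16')
cv2.imwrite('pics/zs16.png',cv2.resize(d['image'][100:330,240:460],None,fx=2.6,fy=2.6,interpolation=cv2.INTER_CUBIC))
snap('wrist','w16')
E
```

```text
time: 17.65
tool_pos: [0.6006, -0.1068, 0.2747]
tcp_rot: [[0.984, 0.177, -0.001], [0.177, -0.984, 0.0], [-0.0, -0.0, -1.0]]
wrist_force: [-0.3, 0.5, -1.3]
gripper_width: 0.0101
[ -9.99614408  37.95572355  28.96820023  90.20935348 -20.75163548
  57.28850002 -54.64261466]
```

View pics/zs16.png

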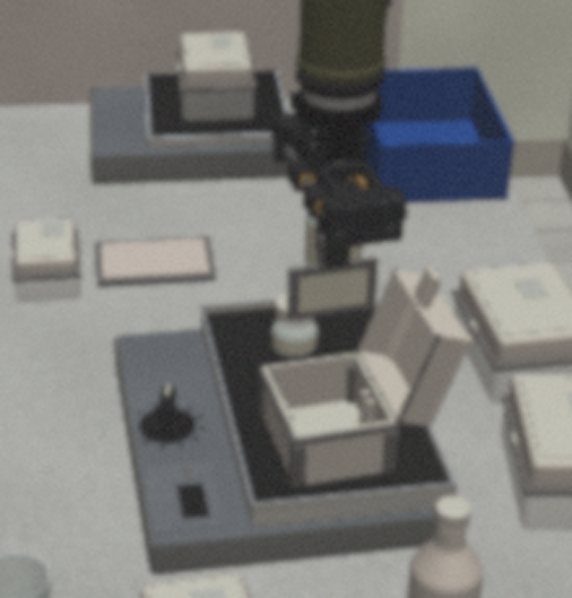

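View pics/w16.png

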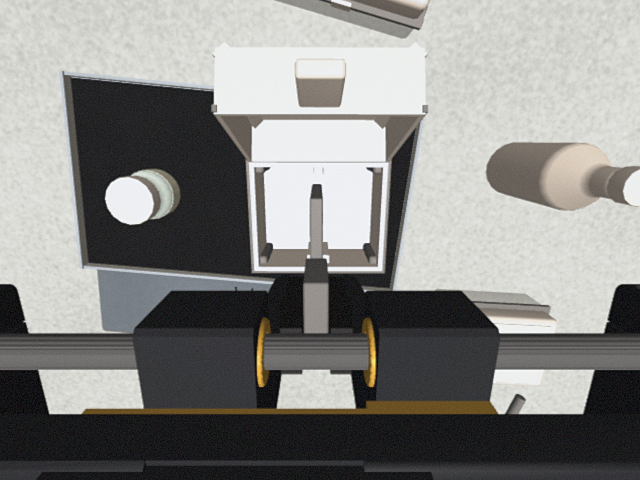

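```bash
python3 -m crank '[[-0.002,-0.012,0,0,0,0,1],[-0.004,-0.024,0,0,0,0,1],[-0.0054,-0.0348,0,0,0,0,1],[-0.0054,-0.0348,0,0,0,0,1],[-0.0054,-0.0348,0,0,0,0,1],[-0.0054,-0.0348,0,0,0,0,1],[-0.0054,-0.0348,0,0,0,0,1],[-0.0054,-0.0348,0,0,0,0,1],[-0.0054,-0.0348,0,0,0,0,1],[-0.0054,-0.0348,0,0,0,0,1],[-0.0054,-0.0348,0,0,0,0,1],[-0.0054,-0.0348,0,0,0,0,1],[-0.0054,-0.0348,0,0,0,0,1],[-0.0054,-0.0348,0,0,0,0,1],[-0.004,-0.024,0,0,0,0,1],[-0.002,-0.012,0,0,0,0,1],[0,0,0,0,0,0,1],[0,0,0,0,0,0.08,1],[0,0,0,0,0,0.08,1],[0,0,0,0,0,0,1]]' 30
python3 - <<'E'
from h import *
print(get_obs()['joint_positions'])
snap('top','t17');snap('wrist','w17')
E
```

```text
time: 19.75
tool_pos: [0.4394, 0.3592, 0.2748]
tcp_rot: [[1.0, 0.014, -0.0], [0.014, -1.0, -0.001], [-0.0, 0.001, -1.0]]
wrist_force: [-0.0, 0.6, -0.5]
gripper_width: 0.0102
[ -64.53317352   35.92766952   36.11507933   97.75640703  -25.01235274
   54.66700792 -108.00797818]
```

View pics/w17.png

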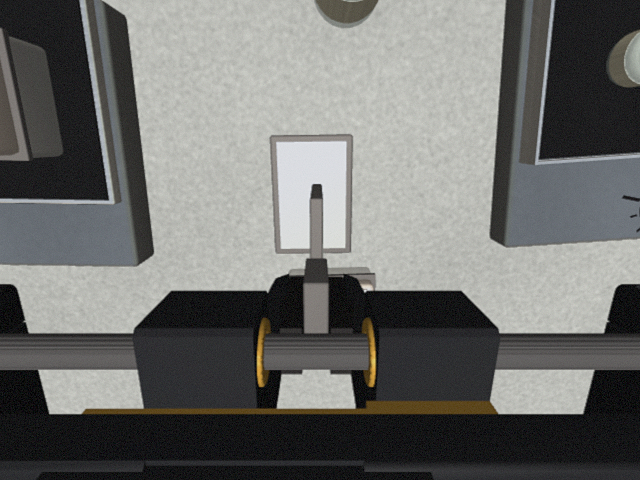

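View pics/t17.png

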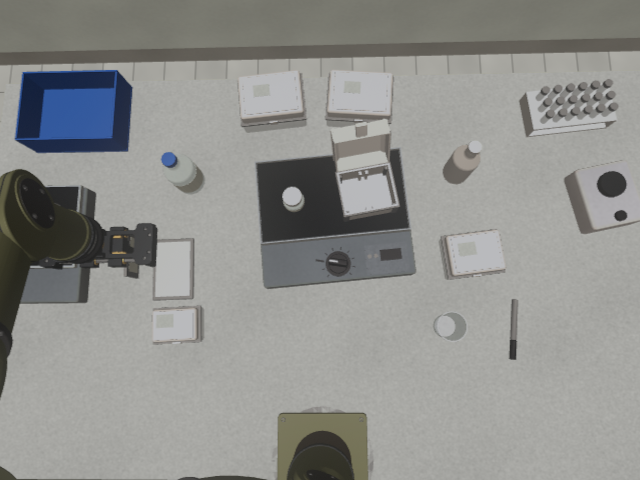

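Run:
```python
from h import *
d=ld('w17')
P=[pt(d,*p,.010) for p in [(271.5,135.5),(352,134.5),(351,251.5),(274.5,252.5)]]
print(np.round(P,4),np.mean(P,0),yaw(P[3],P[0]),yaw(P[2],P[1]),yaw(P[0],P[1])+90,yaw(P[3],P[2])+90)
g=cv2.cvtColor(d['image'],cv2.COLOR_BGR2GRAY)
m=np.zeros_like(g);m[130:262,262:362]=1
w=((g>205)&(m>0)).astype(np.uint8)
m2=cv2.morphologyEx(w,cv2.MORPH_CLOSE,np.ones((25,25)));c=max(cv2.findContours(m2,0,1)[0],key=cv2.contourArea)
print(cv2.minAreaRect(c))
for p in [(317,270),(316,190),(317,240)]: print(pt(d,*p))
cv2.imwrite('pics/z17.png',cv2.resize(d['image'][120:310,250:380],None,fx=3.1*1.6,fy=3.1,interpolation=cv2.INTER_CUBIC))
```

```text
[[0.5136 0.4131 0.01  ]
 [0.5164 0.3169 0.01  ]
 [0.3695 0.3115 0.01  ]
 [0.3664 0.4118 0.01  ]] [0.44146407 0.36330446 0.01      ] 0.5131964845573366 2.1368242316745807 1.6822522492838914 1.78723872628305
((315.3846435546875, 194.3084259033203), (107.54478454589844, 74.02153778076172), 87.75425720214844)
[0.45543038 0.35859237 0.29858145]
[0.48329014 0.35948226 0.25547269]
[0.46386609 0.35869224 0.28221762]
```

View pics/z17.png

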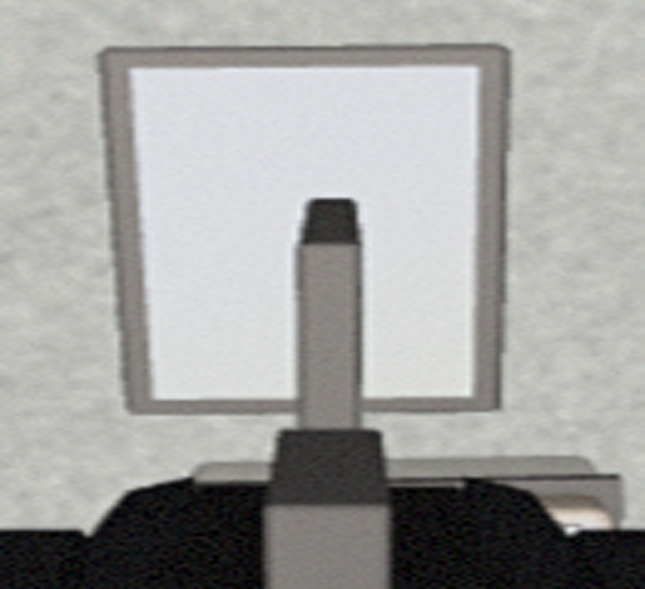

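```bash
python3 -m crank '[[0,-0.0028,0.01,0,0,-0.007,1],[0,0,0.02,0,0,0,1],[0,0,0.025,0,0,0,1],[0,0,0.025,0,0,0,1],[0,0,0.025,0,0,0,1],[0,0,0.02,0,0,0,1],[0,0,0.012,0,0,0,1],[0,0,0,0,0,0,1],[0,0,0,0,0,0,1],[0,0,0,0,0,0,1],[0,0,0,0,0,0,1]]' 30
python3 - <<'E'
from h import *
d=snap('side','s18');snap('wrist','w18');snap('top','t18')
cv2.imwrite('pics/zs18.png',cv2.resize(d['image'][100:260,200:400],None,fx=3.6,fy=3.6,interpolation=cv2.INTER_CUBIC))
E
```

```text
time: 20.95
tool_pos: [0.4391, 0.3646, 0.1388]
tcp_rot: [[1.0, 0.025, 0.001], [0.025, -1.0, 0.001], [0.001, -0.001, -1.0]]
wrist_force: [-0.5, -0.1, -0.9]
gripper_width: 0.0099
```

View pics/zs18.png

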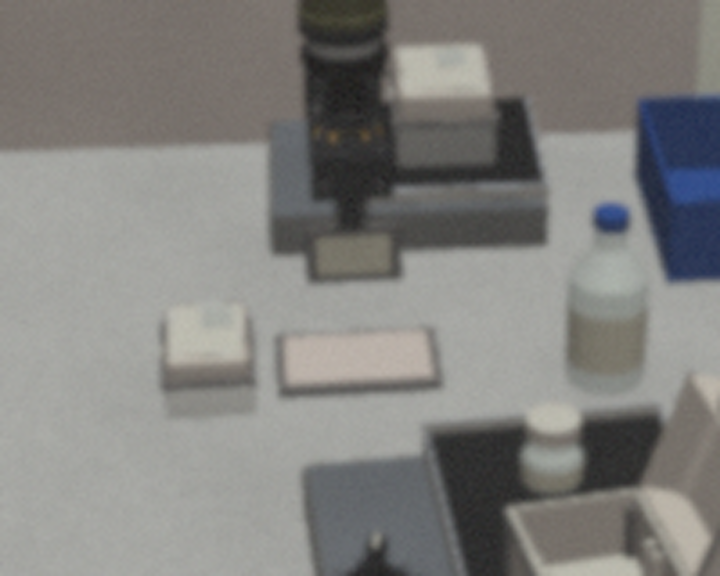

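View pics/w18.png

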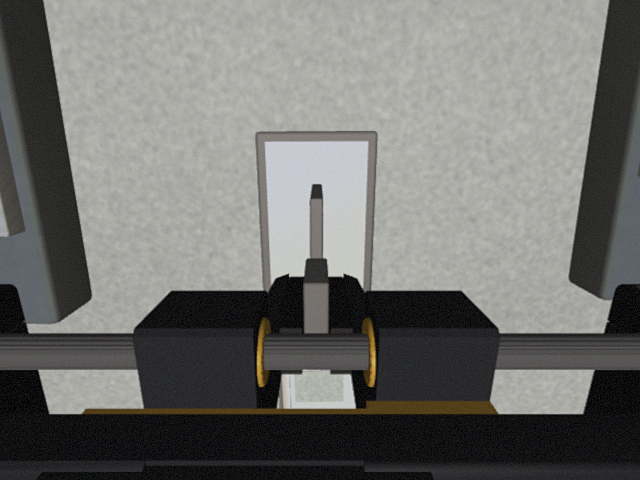

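Run:
```python
from h import *
d=ld('w18')
a=pt(d,257,132,.01);b=pt(d,265,290,.01);c=pt(d,376.5,131.5,.01);e=pt(d,370.5,290,.01)
print(np.round([a,b,c,e],4),yaw(b,a),yaw(e,c),yaw(a,c)+90)
# center from top edge mid minus 75mm along yaw
y=np.radians(np.mean([yaw(b,a),yaw(e,c),yaw(a,c)+90])); print('pad c',(a+c)/2-.075*np.array([np.cos(y),np.sin(y),0]),np.degrees(y))
o=get_obs();print(o['tool_pos'],o['tcp_rot'][:,0],o['wrist_force'],np.abs(o['joint_velocities']).max())
s=ld('s18');C=-s['R'].T@s['t']
def py(u,v,Y):
    r=s['R'].T@np.array([(u-s['cx'])/s['fx'],(v-s['cy'])/s['fy'],1]); return C+r*(Y-C[1])/r[1]
for q in [(308,278),(400,277),(308,236),(400,236)]: print('plate',py(200+q[0]/3.6-.4,100+q[1]/3.6-.4,.3616))
P=[pt(s,200+q[0]/3.6-.4,100+q[1]/3.6-.4,.01) for q in [(277,332),(437,328),(440,384),(281,393)]];print('pad side',np.round(P,3),np.mean(P,0),yaw(P[0],P[1]),yaw(P[3],P[2]))
s2=ld('t18'); cv2.imwrite('pics/zt18.png',cv2.resize(s2['image'][130:300,240:420],None,fx=4,fy=3.5,interpolation=cv2.INTER_CUBIC))
```

```text
[[0.5136 0.4136 0.01  ]
 [0.3749 0.4092 0.01  ]
 [0.5165 0.3171 0.01  ]
 [0.3775 0.3123 0.01  ]] 1.841528751592701 1.9613540220896128 1.7028204303638859
pad c [0.44010914 0.36297255 0.01      ] 1.8352344013487334
[0.4387434  0.36439037 0.13841423] [9.99687433e-01 2.50005516e-02 8.97569651e-05] [-0.30632343  0.09049197 -1.04108464] 0.1899229784365453
plate [0.39861795 0.3616     0.09547296]
plate [0.48139654 0.3616     0.09325938]
plate [0.40036988 0.3616     0.13786371]
plate [0.4820713  0.3616     0.13478518]
pad side [[0.366 0.413 0.01 ]
 [0.517 0.41  0.01 ]
 [0.514 0.311 0.01 ]
 [0.37  0.305 0.01 ]] [0.44196577 0.35992606 0.01      ] -1.173821976948927 2.1469556946419823
```

View pics/zt18.png

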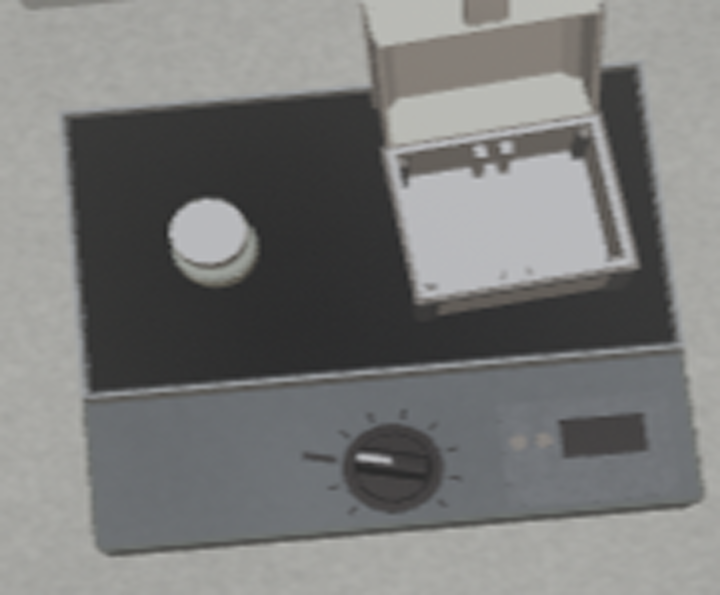

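```bash
python3 -m crank '[[0.0007,0.0015,0.001,0,0,0,1],[0,0,0,0,0,0,1],[0,0,0,0,0,0,1],[0,0,0,0,0,0,1],[0,0,0,0,0,0,1],[0,0,0,0,0,0,1],[0,0,0,0,0,0,1]]' 30
python3 - <<'E'
from h import *
o=get_obs();print(o['tool_pos'],o['tcp_rot'][:,0],o['gripper_width'],np.abs(o['joint_velocities']).max(),o['time'])
print(close_job())
E
```

```text
time: 21.8
tool_pos: [0.4393, 0.3627, 0.1369]
tcp_rot: [[1.0, 0.025, -0.001], [0.025, -1.0, 0.0], [-0.001, -0.0, -1.0]]
wrist_force: [0.1, -0.4, 0.0]
gripper_width: 0.01
[0.43928274 0.36268768 0.13686798] [ 9.99691410e-01  2.48337593e-02 -6.07153188e-04] 0.01004283651921489 0.10153343561189858 21.8
the job is handed in; nothing more can be done
None
```

The job is handed in at 21.8 s, with the plate still held upright over the pad. `close_job` gave no verdict.

**Knob:** I pushed it round to the long mark with the closed fingers, because gripping it would have swung the gripper body into the lug and the box. It first went about 12° past the mark, so I turned it back clockwise. The wrist camera then read the pointer at 79.9° and the mark at 79.3–80.5°. A top view near the end showed it still on the mark.

**Flap:** I pinched it by the lug, swung it past its balance point and released it at about 1.75 rad. It now leans back on its stop, and the last top view shows it open with the box empty.

**Plate:** I drew it straight up by its tab and carried it to the pad. At the end it was still, with a grip width of 10.0 mm.

| Check | Plate | Pad |
|---|---|---|
| Centre (m) | about (0.440, 0.363) | (0.440, 0.363) from the last wrist view |
| Direction of the long edge | 1.4° | 1.8° from the last wrist view |
| Lower edge above the pad | about 78 mm by the arm's reading | – |

**Disagreements:**
- **Fingertips:** they sat about 12 mm behind the reported TCP, not 14 mm ahead as stated. My first push at the knob passed over it without contact, and I worked with the measured value after that.
- **Plate height:** the side camera gave about 83–85 mm just before a final 1–2 mm of lowering, against about 79 mm by the arm at that moment.
- **Pad pose:** estimates from different views spread by about 3 mm, and by about 1° in angle from the top and wrist views.

Nothing else looked moved in the last pictures, but I did not measure the other objects.

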